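Index and lock the rotary board holder

ROBOT

A 6-joint arm with a two-finger parallel gripper is mounted at the origin on a cart in front of the work surface, level with it; the furniture and walls round the work are solid. World frame = base frame: x ahead of the robot, y to its left, z up, the work surface at z = 0. Lengths are in mm, angles in rad, forces in N, time in s.
With the tool pointing down it reaches from about 275 to 750 mm from the base axis. Payload 10.2 kg.
Tool frame: the origin (TCP) lies midway between the tips of the shut fingers; the grasp point (between the pads) lies grip_depth behind it (grip_depth is the distance from the TCP to the grasp point, in mm); z points along the fingers, y is the line along which they close (so a half turn about z gives the same grasp; the last joint's range is limited). The gripper opens to 85 mm and grips with 20 to 120 N. Pads are 22 mm wide; open, the fingers measure 114 mm over their backs; the gripper's body (76 mm by 85 mm) begins 54 mm behind the grasp point. The pads swing forward as they close: fully open they stand 13 mm farther back than shut.
Start: joints at [-1.458, 0.313, 1.498, -0, 1.331, -0.223], TCP at [172.988, -495.688, 231.294] pointing down, gripper open.
Joint ranges: [-2.94, 2.94], [-0.97, 2.17], [0.19, 2.56], [-1.23, 4.37], [0.02, 3.11], [-2.88, 2.88]. Speed limits (rad/s): [2.39, 2.39, 3.01, 3.14, 3.14, 3.14].

INTERFACE

Orientations are given as a unit quaternion [w, x, y, z].
In Python, from rig import * gives the robot as it stands.
- The arm moves only by the tool servo_tool, never from a script. Its argument "commands" is a list of rows, each a list of 3 entries, a list of its own where there are three numbers: the gripper command: -1 is fully open, 1 is shut, values between are in proportion, then the shift along the tool's x, y, z in m, then the turn, a rotation vector about the tool's x, y, z in units of 6 degrees (1.0 is 6 degrees). In form: [[grip, [dx, dy, dz], [ax, ay, az]], ...]. A call has 1 to 10 rows; each row shifts and turns the commanded pose from where the row before left it, along the tool's axes as they then stand; what a row does not reach is not made up. A row lasts 1/12 s, in which the tool goes at most 41.7 mm and 7.16 degrees, less where a joint would pass 70% of its speed; a pose out of reach is approached as far as the arm can. A call is refused whole if a number of a shift passes 0.0417 or a number of a turn 1, either way. A call with a gripper value outside its range is refused whole. The fingers move at their own pace and stop on an object; "squeeze" is the grip in N (left out, the last holds). Time passes only in rows, so rows that do not move let the fingers close. It gives the time, the measured TCP pose, the force, the opening and the grip force at its end, in the units of the state.
- sense(): the state, without advancing time (a new reading comes with each control period).
- capture(name): name is "side" or "top"; returns a dict with "pixels" (420x560x3 uint8, red, green, blue), "z_map" (420x560 float32, mm along the optical axis (not along the pixel's ray), 0 where there is no reading), "fx", "fy", "cx", "cy" (pixels), "rvec" (rotation vector, rad) and "tvec" (3), from world to camera coordinates, as OpenCV has them. Camera axes: x right, y down, z forward; pixel columns grow to the right and rows downward; lengths in mm; the calibration is good to about 2 mm. A picture is of the moment at which its call begins.
- finish_job(): hands the job in; it is judged then, once.
The state is a dict: "time_s": time; "joints": joint angles; "dq": joint speeds; "tau": joint torques, N m; "eef_pos": TCP position; "ee_rot": TCP orientation; "force": force on the tool from outside, world axes, zero at the start; "wrist_torque": the same for the moment, N m; "grip_width": opening from 0.0 (shut) to 1.0 (fully open); "grip_force": force on a finger pad.
Only numpy, scipy, OpenCV 4.12 (cv2) and the standard library are available. Lean on these libraries where they do the work, as an engineer would, in place of code of your own. Each camera call takes 0.05 s, during which the arm holds its last target. There are 200 camera calls.

TASK

Turn the rotary board holder by pushing the pegs on its rim with your fingertips until the nest with the largest board faces the front, its notch standing right before the index bolt; then push the bolt by its knob fully home into that notch, so that the holder is locked. Only push, with light force: grip nothing, do not touch the boards (they must stay seated in their nests), and leave the things around the holder where they are.

Things in the scene. Friction and masses are not known exactly. Their poses are not given: they have to be found in the camera images.
- turntable: Round aluminium plate of the rotary board holder, 240 mm across, 16 mm thick, top 50 mm above the bench. Turns both ways without end about its upright axis (slight drag, about 1 N at a peg; stops where it is left) in a grey foot fixed to the bench. Origin on the axis at the plate's underside, 34 mm up. Its -x points at the largest board's nest, +y at the radio board's, +x and -y at the relay cards'.
- peg_0 (a point): Middle of a turning peg, 70 mm above the bench: upright, black, 16 mm in diameter, on the plate 108 mm from the axis, midway between two nests (at 45 degrees in the plate's frame). It stands from the plate's top (50 mm) to 90 mm above the bench; a fingertip pushes it either way round. Turns with the plate.
- peg_1 (a point): Middle of a turning peg, 70 mm above the bench: upright, black, 16 mm in diameter, on the plate 108 mm from the axis, midway between two nests (at 135 degrees in the plate's frame). It stands from the plate's top (50 mm) to 90 mm above the bench; a fingertip pushes it either way round. Turns with the plate.
- peg_2 (a point): Middle of a turning peg, 70 mm above the bench: upright, black, 16 mm in diameter, on the plate 108 mm from the axis, midway between two nests (at 225 degrees in the plate's frame). It stands from the plate's top (50 mm) to 90 mm above the bench; a fingertip pushes it either way round. Turns with the plate.
- peg_3 (a point): Middle of a turning peg, 70 mm above the bench: upright, black, 16 mm in diameter, on the plate 108 mm from the axis, midway between two nests (at 315 degrees in the plate's frame). It stands from the plate's top (50 mm) to 90 mm above the bench; a fingertip pushes it either way round. Turns with the plate.
- main_notch (a point): Middle of the mouth of the largest board's notch: on the rim, 120 mm from the axis, at the plate's top (50 mm). Turns with the plate. Each nest has such a notch in line with it: 24 mm wide at the mouth, narrowing to 12 mm within 6 mm, 19 mm deep. A bolt up to 7 mm off the middle still finds its way in and pulls the plate straight.
- main_nest (a point): Middle of the largest board's nest, 52 mm from the axis on the plate's -x side, at the height where the board's underside rests (52 mm above the bench). Turns with the plate.
- index_point (a point): Fixed point at the front of the holder (the side toward the robot) where the bolt's line crosses the rim, 120 mm from the axis, at the height of the plate's top. When main_notch stands here, the largest board faces front and the bolt can enter. The line from this point to the axis is the direction in which the bolt slides home.
- index_bolt (a joint): Travel of the index bolt, m: near 0 = withdrawn, its nose clear of the rim; 0.020 = fully home in a notch. A flat steel bar with a 9 mm wide tapered nose, sliding toward the plate's axis in a guide on the front of the foot. Needs a push of about 3 N, stays where it is left; with no notch before it, it stops against the rim after about 3 mm.
- bolt_knob: The bolt's upright black knob; origin at its middle, 76 mm above the bench. It is 20 mm in diameter from 64 to 88 mm above the bench, with a 10 mm stem below. Withdrawn, it is 160 mm from the plate's axis; home, 140 mm. A push of a few newtons toward the axis drives the bolt in, to a firm stop. The guide under it is 29 mm wide and rises to 54 mm above the bench.
- main_board: The largest board, 61 x 91 mm, parts up to 12 mm high; lies loose in its nest (low black rails 5 mm above the plate), its long side along the rim. Origin: centre of its underside.
- radio_board: Small radio board, 36 x 50 mm, loose in the next nest, 74 mm from the axis. Origin: centre of its underside. Not to be touched.
- relay_card_a: Relay card, 28 x 40 mm, loose in its nest opposite the radio board. Origin: centre of its underside. Not to be touched.
- relay_card_b: Relay card, 28 x 40 mm, loose in its nest opposite the largest board. Origin: centre of its underside. Not to be touched.
- torque_driver: Dark electric torque driver, 224 mm long, 36 mm high, lying on the bench to the right of the holder; bystander. Origin: centre of its underside.
- cup_screws: Small open cup of screws, 58 mm across, 26 mm high, on the bench at the right; bystander. Origin: centre of its underside.
- multimeter: Hand multimeter, 150 x 76 x 40 mm, lying on the bench at the front left; bystander. Origin: centre of its underside.
- tweezers: Fine tweezers, 118 mm long, 10 mm high, lying on the bench near its front edge; bystander. Origin: centre of its underside.
Not all that is in view belongs to the job. Leave any orange look-alike of the main_board alone.

How it is judged (in metres and radians):
On the way, in this order (a step that is already met when the one before it is completed fails the run):
1. the largest board's notch stands before the bolt, which is still withdrawn (horizontal distance between main_notch and index_point below 0.01 m and value of joint index_bolt below 0.01 m), for 0.2 s.
2. the bolt is home in that notch (horizontal distance between main_notch and index_point below 0.004 m and value of joint index_bolt above 0.017 m), for 0.2 s.
At the end, for the whole second after the job is handed in: The largest board's notch is within 4 mm of the index point, the bolt is within 3 mm of fully home in it, the plate is at rest, and all four boards still lie seated in their nests (none raised by more than 4 mm, the largest within 6 mm of its nest's middle) (all of step 2 and distance between main_board and main_nest below 0.006 m and height (world z) of each of main_board, radio_board, relay_card_a, relay_card_b below 0.056 m and angular speed of turntable below 0.05 rad/s); the robot touches nothing.
It fails at once if a board is lifted or knocked out of its nest (raised by more than 8 mm) (height (world z) of any of main_board, radio_board, relay_card_a, relay_card_b above 0.06 m).
It fails at once if the robot touches a board (more than 0.5 N) (contact force between any of the fingers, the arm and main_board above 0.5 N or contact force between any of the fingers, the arm and radio_board above 0.5 N or contact force between any of the fingers, the arm and relay_card_a above 0.5 N or contact force between any of the fingers, the arm and relay_card_b above 0.5 N).
It fails at once if the plate or one of its pegs is gripped or pushed with more than 25 N (contact force between the fingers and turntable above 25 N).
It fails at once if the bolt's knob is gripped or pushed with more than 35 N (contact force between the fingers and bolt_knob above 35 N).
It fails at once if the torque driver, the cup of screws, the multimeter or the tweezers is moved by more than 20 mm (distance of any of torque_driver, cup_screws, multimeter, tweezers from where it was at the start of the episode above 0.02 m).
It also fails if it takes over 54 s, if anything falls off the work surface, if the arm or the gripper's body presses on something with over 40 N, if the wrist force passes 120 N, or if a joint passes its speed limit or range.

## Working session

There is one attempt and no reset: what is moved stays moved. The work goes in short steps, Python scripts to look and compute and a tool call to move; the robot and the scene stay as the last step left them, time stands still between calls to the robot, and variables do not carry over. Pictures are saved under pics/ and viewed, at most 10 in all, crops included, and the job is handed in when it is done.

Besides the shell and the picture viewer there is one more tool, called after "Emit:" by a JSON object that holds its "name" and its "arguments". servo_tool: Moves the arm, as the interface text tells. Its arguments: {"type":"object","properties":{"commands":{"type":"array"},"squeeze":{"type":"number"}},"required":["commands"]}

```bash
mkdir -p pics; cat > h.py <<'E'
from rig import *
import numpy as np, cv2
def cam(n):
    c=capture(n); R=cv2.Rodrigues(np.array(c["rvec"],float))[0]; t=np.array(c["tvec"],float).ravel()
    z=c["z_map"]; v,u=np.mgrid[:z.shape[0],:z.shape[1]]
    P=np.stack([(u-c["cx"])/c["fx"]*z,(v-c["cy"])/c["fy"]*z,z],-1)
    W=(P-t)@R; W[z==0]=np.nan
    return c,W
def save(c,n): cv2.imwrite("pics/"+n,cv2.cvtColor(c["pixels"],cv2.COLOR_RGB2BGR))
E
python3 - <<'E'
from h import *
for n in("top","side"):
    c,W=cam(n); save(c,n+"0.png"); np.save(n+"W.npy",W)
print(sense())
E
```

```text
{'time_s': 0.1, 'joints': array([-1.45841822e+00,  3.13425296e-01,  1.49835871e+00,  2.63782061e-05,
        1.33100541e+00, -2.23378515e-01]), 'dq': array([ 0.0007178 , -0.00015468, -0.00285567,  0.00038454,  0.00051074,
        0.00064312]), 'tau': array([ 3.14125726e-03, -4.12898505e+01, -2.60141873e+01, -1.34034763e-04,
        3.05221372e-03,  7.62376573e-06]), 'eef_pos': array([ 172.95819527, -495.45049997,  230.77721921]), 'ee_rot': array([-5.96747238e-04,  9.85941849e-01,  1.67087739e-01,  4.59832509e-05]), 'force': array([ 0.61899461,  0.22660226, -0.27796183]), 'wrist_torque': array([-0.01680153,  0.00416696, -0.01521866]), 'grip_force': 0.0, 'grip_width': 0.9997403556332092}
```

View pics/top0.png

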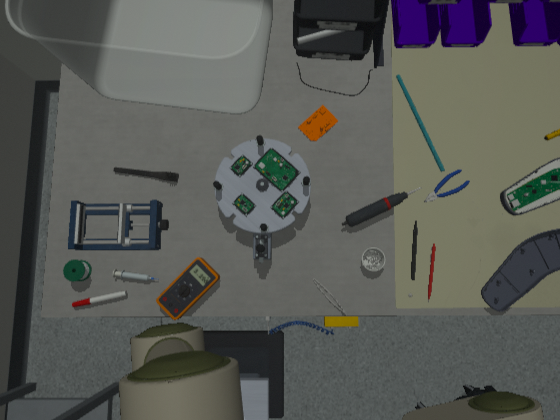

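View pics/side0.png

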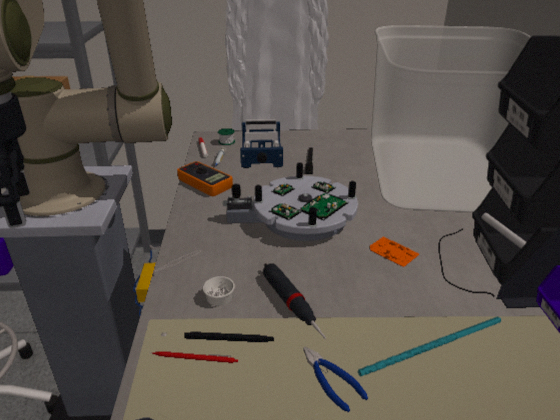

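The top view shows the holder centred at about (262,185), with pegs at (260,140), (306,182), (263,228) and (217,185), and the bolt knob at (262,248). Candidates for the largest board are the green board at (277,168), the small green boards at (241,165), (243,204) and (285,204), and the orange look-alike at (318,123). I choose (277,168). Next I measure it and check it in one crop.

```bash
python3 - <<'E'
from h import *
c,W=cam("top")
print(c["fx"],cv2.Rodrigues(np.array(c["rvec"]))[0].round(3).tolist(),c["tvec"])
def blob(u,v,lo,hi,r=9):
    w=W[v-r:v+r+1,u-r:u+r+1].reshape(-1,3); m=(w[:,2]>lo)&(w[:,2]<hi); w=w[m]
    return len(w),w.mean(0).round(1),((w.min(0)+w.max(0))/2).round(1),(w.max(0)-w.min(0)).round(1)
for p in[(260,140),(306,182),(263,228),(217,185)]: print("peg",p,blob(*p,84,96))
print("knob",blob(262,248,82,94))
m=np.zeros(W.shape[:2],bool); m[120:250,200:325]=1
r=W[m&(W[...,2]>44)&(W[...,2]<54)]; (x,y),(a,b),_=cv2.fitEllipse(cv2.convexHull(r[:,:2].astype(np.float32)))
print("plate",x,y,a,b)
hsv=cv2.cvtColor(c["pixels"],cv2.COLOR_RGB2HSV); g=m&(hsv[...,0]>40)&(hsv[...,0]<85)&(hsv[...,1]>90)
n,l,s,_=cv2.connectedComponentsWithStats(g.astype(np.uint8))
for i in range(1,n):
    if s[i,4]>60:
        q=W[l==i]; q=q[~np.isnan(q[:,0])]; R=cv2.minAreaRect(q[:,:2].astype(np.float32)); print("board",s[i],R,np.median(q[:,2]))
for n,b in dict(driver=(340,185,422,232),cup=(358,245,388,275),meter=(155,255,222,322),twz=(310,275,350,318)).items():
    w=W[b[1]:b[3],b[0]:b[2]].reshape(-1,3); w=w[w[:,2]>(12 if n!="twz" else 4)]; print(n,w.min(0).round(),w.max(0).round())
im=cv2.cvtColor(c["pixels"],cv2.COLOR_RGB2BGR)[125:275,195:335]; cv2.imwrite("pics/crop.png",cv2.resize(im,None,fx=4,fy=4,interpolation=cv2.INTER_CUBIC))
E
```

```text
425.83095520759366 [[-0.006, -1.0, -0.019], [-0.987, 0.009, -0.158], [0.158, 0.017, -0.987]] [-195.68793842  565.07098787 1005.89288526]
peg (260, 140) (32, array([ 729.8, -144. ,   88. ]), array([ 730.1, -143.9,   88.5]), array([13.6, 12.1,  8.8]))
peg (306, 182) (34, array([ 626.6, -255.7,   88.8]), array([ 626.8, -255.1,   89.2]), array([13.5, 14.3,  8.8]))
peg (263, 228) (33, array([ 514.6, -152.6,   88.6]), array([ 515.1, -152.6,   88.4]), array([12.6, 14.2,  7.3]))
peg (217, 185) (33, array([617.9, -40.3,  88.1]), array([618.2, -40. ,  88.7]), array([15.2, 14.9,  8.6]))
knob (58, array([ 464.1, -145.6,   87.4]), array([ 464.9, -145.6,   87.6]), array([18.6, 18.5, 11. ]))
plate 611.3015747070312 -148.63528442382812 233.82777404785156 273.0584716796875
board [255 149  41  41 769] ((660.7484130859375, -181.845703125), (93.23658752441406, 63.918216705322266), 47.104427337646484) 53.20095713610498
board [232 157  14  17  86] ((670.9619750976562, -94.41303253173828), (27.8914794921875, 41.269187927246094), 45.81790542602539) 53.23673177329375
board [235 195  18  18 126] ((573.25, -103.25308227539062), (41.84040451049805, 28.78586196899414), 48.937164306640625) 53.49248935051321
board [273 195  23  22 189] ((571.7584838867188, -201.58242797851562), (37.40747833251953, 52.26521301269531), 49.03461837768555) 53.166310089657685
driver [ 510. -547.   12.] [ 618. -346.   40.]
cup [ 411. -448.   12.] [ 467. -391.   29.]
meter [297. -38.  12.] [446. 118.  43.]
twz [ 308. -359.    4.] [ 400. -282.   12.]
```

View pics/crop.png

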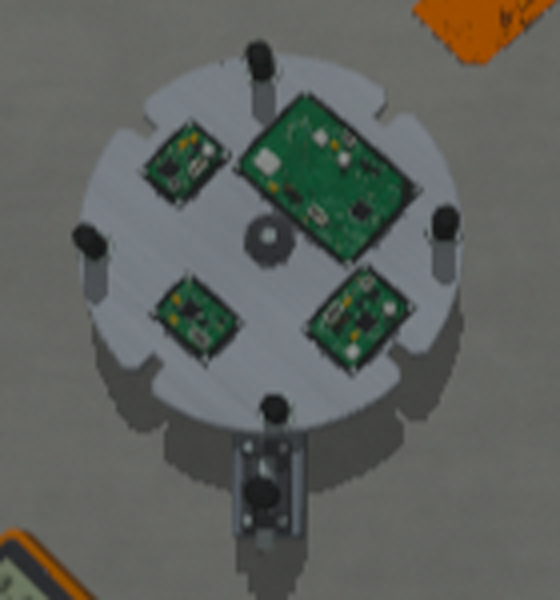

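The crop confirms it: the big green board at (330,180) lies between the far peg (260,60) and the right peg (445,225), and the orange board is off the plate.

- **Axis:** about (622,-148), with the pegs at radius 107.7 as specified.
- **Rotation needed:** main nest at -42.7°, bolt line at about 179°, so the plate turns about 138° clockwise.
- **Method:** push the right peg from behind with the shut fingers.

Emit:
{"name": "servo_tool", "arguments": {"commands": [[1,[0.03,-0.0038,0],[0,0,0]],[1,[0.03,-0.0038,0],[0,0,0]],[1,[0.03,-0.0038,0],[0,0,0]],[1,[0.03,-0.0038,0],[0,0,0]],[1,[0.03,-0.0038,0],[0,0,0]],[1,[0.03,-0.0038,0],[0,0,0]],[1,[0.03,-0.0038,0],[0,0,0]],[1,[0.03,-0.0038,0],[0,0,0]],[1,[0.03,-0.0038,0],[0,0,0]],[1,[0.03,-0.0038,0],[0,0,0]]], "squeeze": 20}}

```text
time_s: 0.98
eef_pos: [444.9, -360.0, 231.1]
ee_rot: [-0.0, 0.986, 0.167, -0.0]
force: [-0.5, -1.0, 0.1]
grip_width: 0.004
grip_force: 0.0
```

Emit:
{"name": "servo_tool", "arguments": {"commands": [[1,[0.03,-0.0038,0],[0,0,0]],[1,[0.03,-0.0038,0],[0,0,0]],[1,[0.03,-0.0038,0],[0,0,0]],[1,[0.03,-0.0038,0],[0,0,0]],[1,[0.03,-0.0038,0],[0,0,0]],[1,[0.03,-0.0038,0],[0,0,0]],[1,[0.03,-0.0038,0],[0,0,0]],[1,[0.028,-0.0038,0],[0,0,0]],[1,[0,0,0],[0,0,-1]],[1,[0,0,0],[0,0,-1]]]}}

```text
time_s: 1.82
eef_pos: [659.4, -252.5, 229.8]
ee_rot: [-0.001, 0.962, 0.273, -0.001]
force: [0.3, -0.3, 0.0]
grip_width: 0.0
grip_force: 0.0
```

Emit:
{"name": "servo_tool", "arguments": {"commands": [[1,[0,0,0],[0,0,-1]],[1,[0,0,0],[0,0,-1]],[1,[0,0,0],[0,0,-1]],[1,[0,0,0],[0,0,-1]],[1,[0,0,0],[0,0,-1]],[1,[0,0,0],[0,0,-1]],[1,[0,0,0],[0,0,-1]],[1,[0,0,0],[0,0,-1]],[1,[0,0,0],[0,0,-1]],[1,[0,0,0],[0,0,-1]]]}}

```text
time_s: 2.65
eef_pos: [658.3, -253.8, 230.8]
ee_rot: [-0.0, 0.698, 0.717, -0.0]
force: [-1.0, 0.4, 0.1]
grip_width: -0.003
grip_force: 0.0
```

Emit:
{"name": "servo_tool", "arguments": {"commands": [[1,[0,0,0.03],[0,0,-1]],[1,[0,0,0.03],[0,0,-1]],[1,[0,0,0.03],[0,0,-1]],[1,[0,0,0],[0,0,0]],[1,[0,0,0],[0,0,0]],[1,[0,0,0],[0,0,0]]]}}

```text
time_s: 3.15
eef_pos: [659.1, -254.2, 143.5]
ee_rot: [0.001, 0.58, 0.814, 0.0]
force: [0.7, -0.3, -0.3]
grip_width: 0.001
grip_force: 0.0
```

Emit:
{"name": "servo_tool", "arguments": {"commands": [[1,[0,0,0.017],[0,0,0]],[1,[0,0,0.017],[0,0,0]],[1,[0,0,0.017],[0,0,0]],[1,[0,0,0.009],[0,0,0]],[1,[0,0,0.008],[0,0,0]],[1,[0,0,0],[0,0,0]]]}}

```text
time_s: 3.65
eef_pos: [658.4, -253.9, 73.1]
ee_rot: [-0.0, 0.579, 0.815, -0.0]
force: [-0.1, -1.2, -0.2]
grip_width: -0.002
grip_force: 0.0
```

```bash
python3 - <<'E'
from h import *
c,W=cam("side"); 
im=cv2.cvtColor(c["pixels"],cv2.COLOR_RGB2BGR)[100:260,220:400]; cv2.imwrite("pics/s1.png",cv2.resize(im,None,fx=3.5,fy=3.5,interpolation=cv2.INTER_CUBIC))
E
```

```text
(no output)
```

View pics/s1.png

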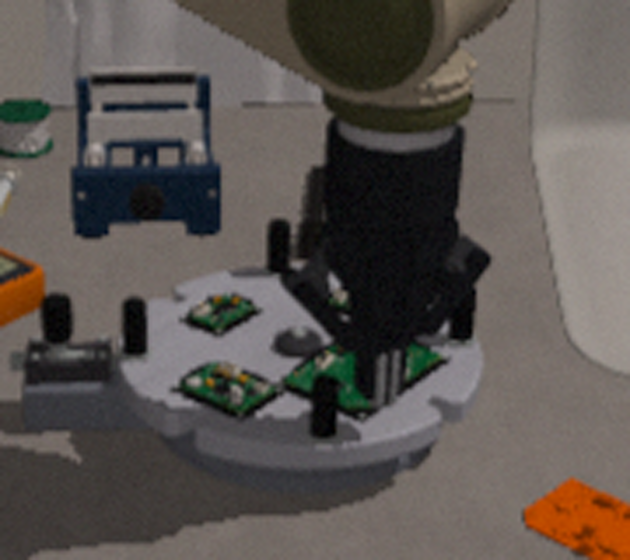

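The picture shows the shut fingers at (385,385) standing on the plate behind the right peg (325,405), clear of the boards. Now I sweep along the arc at 3° per row.

Emit:
{"name": "servo_tool", "arguments": {"commands": [[1,[0.0001,-0.0058,0],[0,0,0.5]],[1,[0.0002,-0.0059,0],[0,0,0.5]],[1,[0.0001,-0.0058,0],[0,0,0.5]],[1,[0.0002,-0.0059,0],[0,0,0.5]],[1,[0.0001,-0.0058,0],[0,0,0.5]],[1,[0.0002,-0.0059,0],[0,0,0.5]]]}}

```text
time_s: 4.2
eef_pos: [624.6, -260.6, 75.2]
ee_rot: [0.002, 0.701, 0.714, 0.0]
force: [0.8, -0.7, -0.5]
grip_width: -0.002
grip_force: 0.5
```

Emit:
{"name": "servo_tool", "arguments": {"commands": [[1,[0.0001,-0.0058,0],[0,0,0.5]],[1,[0.0002,-0.0059,0],[0,0,0.5]],[1,[0.0001,-0.0058,0],[0,0,0.5]],[1,[0.0002,-0.0059,0],[0,0,0.5]],[1,[0.0001,-0.0058,0],[0,0,0.5]],[1,[0.0002,-0.0059,0],[0,0,0.5]],[1,[0.0001,-0.0058,0],[0,0,0.5]],[1,[0.0002,-0.0059,0],[0,0,0.5]],[1,[0.0001,-0.0058,0],[0,0,0.5]]]}}

```text
time_s: 4.95
eef_pos: [573.7, -249.8, 75.2]
ee_rot: [0.002, 0.848, 0.53, 0.001]
force: [0.6, -1.4, -0.4]
grip_width: -0.001
grip_force: 0.5
```

Emit:
{"name": "servo_tool", "arguments": {"commands": [[1,[0.0001,-0.0058,0],[0,0,0.5]],[1,[0.0002,-0.0059,0],[0,0,0.5]],[1,[0.0001,-0.0058,0],[0,0,0.5]],[1,[0.0002,-0.0059,0],[0,0,0.5]],[1,[0.0001,-0.0058,0],[0,0,0.5]],[1,[0.0002,-0.0059,0],[0,0,0.5]],[1,[0.0001,-0.0058,0],[0,0,0.5]],[1,[0.0002,-0.0059,0],[0,0,0.5]],[1,[0.0001,-0.0058,0],[0,0,0.5]],[1,[0.0002,-0.0059,0],[0,0,0.5]]]}}

```text
time_s: 5.78
eef_pos: [529.9, -212.0, 75.2]
ee_rot: [0.002, 0.956, 0.293, 0.001]
force: [-0.7, -1.0, 0.0]
grip_width: -0.0
grip_force: 0.6
```

Emit:
{"name": "servo_tool", "arguments": {"commands": [[1,[0.0001,-0.0058,0],[0,0,0.5]],[1,[0.0002,-0.0059,0],[0,0,0.5]],[1,[0.0001,-0.0058,0],[0,0,0.5]],[1,[0.0002,-0.0059,0],[0,0,0.5]],[1,[0.0001,-0.0058,0],[0,0,0.5]],[1,[0.0002,-0.0059,0],[0,0,0.5]],[1,[0.0001,-0.0058,0],[0,0,0.5]],[1,[0.0002,-0.0059,0],[0,0,0.5]],[1,[0.0001,-0.0058,0],[0,0,0.5]],[1,[0.0002,-0.0059,0],[0,0,0.5]]]}}

```text
time_s: 6.62
eef_pos: [510.9, -157.1, 75.0]
ee_rot: [0.001, 0.999, 0.035, 0.001]
force: [-1.3, -1.1, 0.4]
grip_width: -0.0
grip_force: 0.5
```

Emit:
{"name": "servo_tool", "arguments": {"commands": [[1,[0.0001,-0.0058,0],[0,0,0.5]],[1,[0.0002,-0.0059,0],[0,0,0.5]],[1,[0.0001,-0.0058,0],[0,0,0.5]],[1,[0.0002,-0.0059,0],[0,0,0.5]],[1,[0.0001,-0.0058,0],[0,0,0.5]],[1,[0.0001,-0.0039,0],[0,0,0.33]],[1,[0,-0.002,0],[0,0,0.17]],[1,[0,0,0],[0,0,0]]]}}

```text
time_s: 7.28
eef_pos: [513.7, -121.9, 74.4]
ee_rot: [0.0, 0.993, -0.12, 0.001]
force: [0.4, 0.4, 0.1]
grip_width: -0.004
grip_force: 0.0
```

```bash
cat > m.py <<'E'
from h import *
import sys
A=np.array([622.2,-148.2])
c,W=cam("top"); save(c,sys.argv[1])
s=sense(); print(s["eef_pos"].round(1),s["time_s"])
d=W[...,:2]-A; r=np.hypot(d[...,0],d[...,1]); th=np.degrees(np.arctan2(d[...,1],d[...,0]))%360
dark=c["pixels"].max(-1)<70
m=(np.abs(r-107)<11)&(W[...,2]>83)&(W[...,2]<94)&dark
n,l,st,_=cv2.connectedComponentsWithStats(m.astype(np.uint8))
for i in range(1,n):
    if st[i,4]>12: q=W[l==i].mean(0); e=q[:2]-A; print("peg",st[i].tolist(),q.round(1),np.hypot(*e).round(1),(np.degrees(np.arctan2(e[1],e[0]))%360).round(1))
hsv=cv2.cvtColor(c["pixels"],cv2.COLOR_RGB2HSV); g=(r<110)&(hsv[...,0]>40)&(hsv[...,0]<85)&(hsv[...,1]>90)
n,l,st,_=cv2.connectedComponentsWithStats(g.astype(np.uint8))
for i in range(1,n):
    if st[i,4]>60:
        q=W[l==i]; q=q[~np.isnan(q[:,0])]; (x,y),sz,an=cv2.minAreaRect(q[:,:2].astype(np.float32)); print("board",st[i].tolist(),round(x),round(y),np.round(sz),round(an,1),(np.degrees(np.arctan2(y-A[1],x-A[0]))%360).round(1))
w=W[230:265,245:280].reshape(-1,3); w=w[(w[:,2]>82)&(w[:,2]<94)&(w[:,0]<490)]; print("knob",len(w),w.mean(0).round(1))
im=cv2.cvtColor(c["pixels"],cv2.COLOR_RGB2BGR)[125:275,195:335]; cv2.imwrite("pics/c_"+sys.argv[1],cv2.resize(im,None,fx=4,fy=4,interpolation=cv2.INTER_CUBIC))
E
python3 m.py t2.png
```

```text
[ 513.6 -122.    74.2] 7.3333
peg [277, 139, 7, 6, 31] [ 718.5 -193.9   88.4] 106.6 334.6
peg [218, 161, 6, 6, 26] [666.6 -50.2  88.3] 107.6 65.6
peg [300, 197, 6, 7, 31] [ 575.1 -245.5   88.4] 108.1 244.2
board [245, 154, 18, 14, 95] 684 -125 [28. 41.] 23.4 20.8
board [282, 166, 15, 17, 81] 646 -216 [42. 27.] 21.5 289.3
board [259, 186, 32, 28, 315] 570 -184 [84. 60.] 22.3 214.7
knob 50 [ 463.4 -146.4   87.8]
```

View pics/c_t2.png

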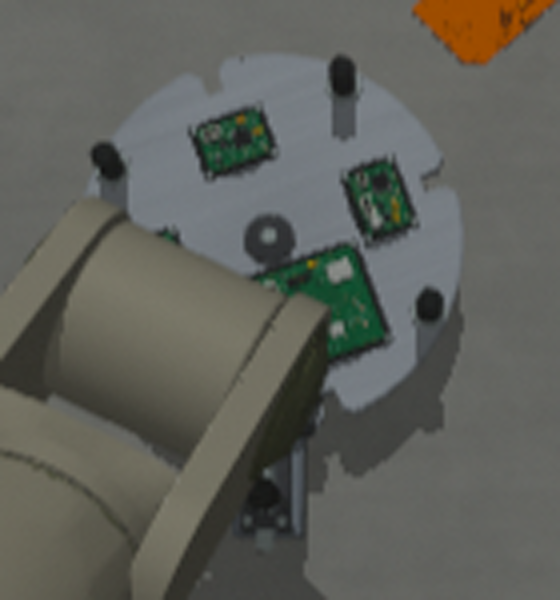

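The picture shows the plate turned about 117°. The main board, at (340,310), still trails the front by about 20.5° and is seated. I push the rest, slowing at the end.

Emit:
{"name": "servo_tool", "arguments": {"commands": [[1,[0.0001,-0.0058,0],[0,0,0.5]],[1,[0.0002,-0.0059,0],[0,0,0.5]],[1,[0.0001,-0.0058,0],[0,0,0.5]],[1,[0.0002,-0.0059,0],[0,0,0.5]],[1,[0.0001,-0.0058,0],[0,0,0.5]],[1,[0.0001,-0.0039,0],[0,0,0.33]],[1,[0,-0.003,0],[0,0,0.26]],[1,[0,-0.0022,0],[0,0,0.17]],[1,[0,0,0],[0,0,0]],[1,[0,0,0],[0,0,0]]]}}

```text
time_s: 8.17
eef_pos: [528.2, -87.0, 73.4]
ee_rot: [-0.0, 0.958, -0.286, 0.0]
force: [-0.4, 0.4, 0.1]
grip_width: -0.001
grip_force: 0.0
```

```bash
python3 m.py t3.png
```

```text
[528.2 -87.1  73.4] 8.2167
peg [290, 147, 6, 7, 30] [ 697.7 -223.9   88.5] 107.0 314.9
peg [227, 148, 6, 6, 29] [697.2 -71.5  88.8] 107.3 45.7
peg [291, 210, 6, 6, 30] [ 545.2 -224.3   88.8] 108.3 224.6
board [254, 153, 17, 12, 115] 688 -148 [28. 41.] 3.5 0.4
board [286, 176, 12, 17, 105] 622 -221 [27. 42.] 89.6 269.5
board [256, 192, 25, 26, 473] 560 -163 [59. 85.] 88.0 193.5
knob 57 [ 464.1 -145.2   87.7]
```

The main nest is at about 180°, within roughly 2 mm of the bolt line at 179°, well inside the 7 mm capture. I back off, lift and go in front of the knob at about (464,-145.5).

Emit:
{"name": "servo_tool", "arguments": {"commands": [[1,[0,0.006,0],[0,0,0]],[1,[0,0.006,0],[0,0,0]],[1,[0,0,-0.02],[0,0,0]],[1,[0,0,-0.03],[0,0,0]],[1,[0,0,-0.03],[0,0,0]],[1,[0,0,0],[0,0,-1]],[1,[0,0,0],[0,0,-1]],[1,[0,0,0],[0,0,-1]],[1,[0,0,0],[0,0,-1]],[1,[0,0,0],[0,0,-1]]]}}

```text
time_s: 9.05
eef_pos: [521.2, -97.5, 153.3]
ee_rot: [0.0, 1.0, -0.027, 0.0]
force: [0.2, -0.8, 0.1]
grip_width: 0.0
grip_force: 0.0
```

Emit:
{"name": "servo_tool", "arguments": {"commands": [[1,[0,0,0],[0,0,-0.53]],[1,[-0.0193,0.0097,0],[0,0,0]],[1,[-0.0193,0.0097,0],[0,0,0]],[1,[-0.0193,0.0097,0],[0,0,0]],[1,[-0.0193,0.0097,0],[0,0,0]],[1,[-0.0193,0.0097,0],[0,0,0]],[1,[0,0,0],[0,0,0]],[1,[0,0,0],[0,0,0]]]}}

```text
time_s: 9.72
eef_pos: [424.4, -145.9, 153.5]
ee_rot: [0.0, 1.0, -0.002, 0.0]
force: [1.3, 0.1, 0.7]
grip_width: 0.001
grip_force: 0.0
```

```bash
python3 m.py t4.png
```

```text
[ 425.  -145.6  153.5] 9.7667
peg [290, 147, 6, 7, 28] [ 697.7 -223.8   88.5] 106.9 315.0
peg [227, 148, 6, 6, 30] [697.6 -71.5  87.9] 107.6 45.5
peg [226, 211, 7, 4, 21] [546.7 -72.1  88.7] 107.2 134.8
peg [291, 210, 6, 6, 31] [ 545.  -224.4   88.6] 108.5 224.6
board [254, 153, 17, 12, 117] 688 -148 [28. 41.] 3.5 0.3
board [225, 175, 15, 20, 177] 622 -74 [49. 36.] 1.2 90.2
board [286, 176, 12, 17, 100] 621 -221 [27. 42.] 89.5 269.3
board [244, 192, 37, 26, 769] 571 -148 [89. 63.] 89.9 179.4
knob 0 [nan nan nan]m.py:17: RuntimeWarning: Mean of empty slice.
  w=W[230:265,245:280].reshape(-1,3); w=w[(w[:,2]>82)&(w[:,2]<94)&(w[:,0]<490)]; print("knob",len(w),w.mean(0).round(1))
  ret = um.true_divide(
```

The plate stands right, with the main board at about 179.7°. I lower to z≈73, then push the knob in +x in small steps.

Emit:
{"name": "servo_tool", "arguments": {"commands": [[1,[0,0,0.02],[0,0,0]],[1,[0,0,0.02],[0,0,0]],[1,[0,0,0.02],[0,0,0]],[1,[0,0,0.01],[0,0,0]],[1,[0,0,0.01],[0,0,0]],[1,[0,0,0],[0,0,0]]]}}

```text
time_s: 10.27
eef_pos: [424.7, -144.4, 71.6]
ee_rot: [-0.001, 1.0, -0.001, -0.001]
force: [0.9, 0.2, 0.1]
grip_width: 0.002
grip_force: 0.0
```

Emit:
{"name": "servo_tool", "arguments": {"commands": [[1,[0.004,0,0],[0,0,0]],[1,[0.004,0,0],[0,0,0]],[1,[0.004,0,0],[0,0,0]],[1,[0.002,0,0],[0,0,0]],[1,[0.002,0,0],[0,0,0]],[1,[0.002,0,0],[0,0,0]],[1,[0.002,0,0],[0,0,0]]]}}

```text
time_s: 10.85
eef_pos: [444.9, -145.2, 73.4]
ee_rot: [-0.0, 1.0, -0.001, -0.0]
force: [-2.7, -0.8, 2.3]
grip_width: 0.002
grip_force: 1.4
```

Emit:
{"name": "servo_tool", "arguments": {"commands": [[1,[0.002,0,0],[0,0,0]],[1,[0.002,0,0],[0,0,0]],[1,[0.002,0,0],[0,0,0]],[1,[0.001,0,0],[0,0,0]]]}}

```text
time_s: 11.18
eef_pos: [452.2, -145.3, 73.3]
ee_rot: [0.0, 1.0, -0.001, 0.0]
force: [-2.3, -1.9, 2.4]
grip_width: -0.001
grip_force: 1.3
```

Emit:
{"name": "servo_tool", "arguments": {"commands": [[1,[0.001,0,0],[0,0,0]],[1,[0.001,0,0],[0,0,0]],[1,[0.001,0,0],[0,0,0]],[1,[0.001,0,0],[0,0,0]],[1,[0.001,0,0],[0,0,0]],[1,[0.001,0,0],[0,0,0]]]}}

```text
time_s: 11.68
eef_pos: [458.1, -145.3, 73.3]
ee_rot: [0.0, 1.0, -0.001, 0.0]
force: [-3.9, -1.4, 1.8]
grip_width: -0.002
grip_force: 1.7
```

Emit:
{"name": "servo_tool", "arguments": {"commands": [[1,[0.001,0,0],[0,0,0]],[1,[0.001,0,0],[0,0,0]]]}}

```text
time_s: 11.85
eef_pos: [460.1, -145.3, 73.3]
ee_rot: [0.0, 1.0, -0.001, 0.0]
force: [-3.1, -1.4, 2.2]
grip_width: 0.001
grip_force: 1.7
```

Emit:
{"name": "servo_tool", "arguments": {"commands": [[1,[0.001,0,0],[0,0,0]],[1,[0.001,0,0],[0,0,0]]]}}

```text
time_s: 12.02
eef_pos: [460.9, -145.3, 73.2]
ee_rot: [-0.0, 1.0, -0.001, -0.002]
force: [-14.8, -3.9, 8.3]
grip_width: 0.002
grip_force: 7.8
```

Emit:
{"name": "servo_tool", "arguments": {"commands": [[1,[0.0005,0,0],[0,0,0]],[1,[0.0005,0,0],[0,0,0]]]}}

```text
time_s: 12.18
eef_pos: [460.9, -145.2, 73.1]
ee_rot: [-0.0, 1.0, -0.001, -0.003]
force: [-19.3, -4.2, 11.6]
grip_width: -0.002
grip_force: 9.8
```

The bolt hits its firm stop at 460.9, as predicted (460.5). I retreat and verify.

Emit:
{"name": "servo_tool", "arguments": {"commands": [[1,[-0.002,0,0],[0,0,0]],[1,[-0.01,0,0],[0,0,0]],[1,[-0.02,0,0],[0,0,0]],[1,[0,0,-0.03],[0,0,0]],[1,[0,0,-0.03],[0,0,0]],[1,[-0.03,0.03,-0.03],[0,0,0]],[1,[-0.03,0.03,-0.03],[0,0,0]],[1,[-0.03,0.03,0],[0,0,0]],[1,[0,0.03,0],[0,0,0]],[1,[0,0,0],[0,0,0]]]}}

```text
time_s: 13.02
eef_pos: [352.7, -256.6, 182.1]
ee_rot: [0.001, 1.0, -0.003, 0.001]
force: [-0.2, 0.5, -0.1]
grip_width: -0.001
grip_force: 0.0
```

```bash
python3 m.py t5.png
```

```text
[ 353.  -254.4  181.6] 13.0667
peg [227, 148, 7, 6, 30] [698.1 -72.3  88.3] 107.3 45.0
peg [290, 148, 7, 6, 29] [ 696.9 -224.7   88.4] 106.9 314.3
peg [226, 211, 6, 5, 27] [545.8 -71.6  88.6] 108.2 134.9
peg [290, 210, 7, 6, 29] [ 544.4 -224.    88.8] 108.6 224.2
board [254, 153, 17, 12, 113] 687 -148 [29. 40.] 0.8 0.5
board [225, 174, 15, 21, 184] 623 -74 [52. 36.] 0.8 89.0
board [286, 176, 12, 17, 104] 621 -220 [27. 41.] 89.4 269.2
board [243, 192, 38, 26, 779] 572 -147 [91. 64.] 89.6 178.1
knob 50 [ 481.7 -145.6   87.3]
```

View pics/c_t5.png

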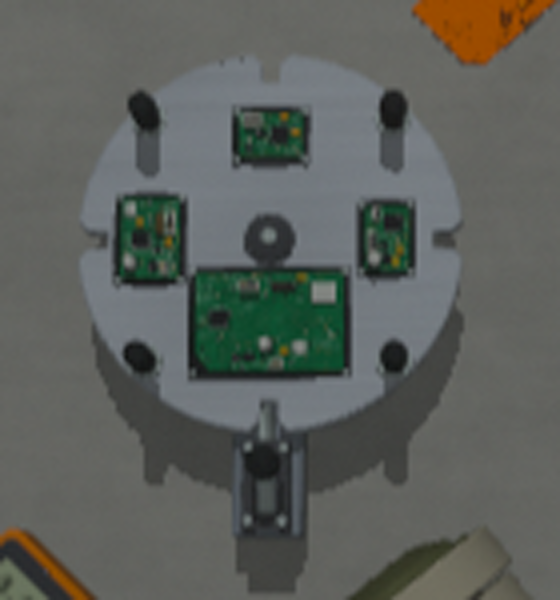

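The picture shows the main board facing front (270,325), seated, with the bolt nose in its notch (268,415). The knob is 139.6 mm from the axis (home is 140) and the arm is clear.

```bash
python3 -c "
from rig import *
print(finish_job())"
```

```text
the job is handed in; nothing more can be done
None
```

The largest board faces the front with the bolt pushed home to its stop in its notch, all four boards look seated in the final top view, the arm is clear, and I handed the job in at about 13 s (no verdict was returned).

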